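# Set the indexing table to the red line and clamp it

### The job

Push the yellow-padded lug round with the fingers to turn the indexing table's dial until the white index line meets the red line on the scale ring. Then push the green clamp lever all the way over to its stop, leaving the dial on the red line. Only push the lug and the lever, never pinch them between the fingers, and leave everything else on the bench where it is.

Things in the scene. Friction and masses are not known exactly. Their poses are not given: they have to be found in the camera images.
- housing: Indexing table, fixed to the bench: red foot plate (240 x 320 mm, 20 mm thick) with a round aluminium scale ring, 200 mm across, top 56 mm above the bench, black ticks every 10 degrees. Origin on the dial's axis at bench height; x points to the red line, y to the clamp lever's side, z up. The foot reaches from -120 to 120 mm in x, -130 to 190 mm in y.
- axis (a point): Centre of the dial's top face, on its vertical axis, 58 mm above the bench. The dark dial is 160 mm across and lies inside the scale ring; a steel hub, 56 mm across, stands 14 mm above its middle.
- target (a point): Inner end of the red target line on the fixed scale ring, 81 mm from the axis. The line is 18 mm long, radial, 5 mm wide and takes the place of one black tick.
- index (a point): Outer end of the white radial index line on the dial, 80 mm from the axis. The line is 48 mm long and 4 mm wide.
- lug (a point): Centre of the upright lug on the dial, 60 mm from the axis, exactly opposite the index line, 75 mm above the bench. The lug is a steel fin with a yellow pad on each side: 38 mm long along the radius, 24 mm thick along the direction of turning, from the dial's top face (58 mm above the bench) up to 96 mm. Push its flat side with shut fingers, from either side.
- dial (a joint): Angle of the dial, rad, growing anticlockwise seen from above; 0 (or any whole turn, 6.283) when index and red line meet. The dial turns freely either way, without stops, and stays where it is left (about 3 N at the lug moves it).
- clamp_axis (a point): Point on the vertical axis of the clamp lever, 47 mm above the bench. Pivot boss 28 mm across, top 61 mm above the bench.
- clamp_tip (a point): Free end of the clamp lever, 95 mm from its axis, 47 mm above the bench. The lever is a level steel bar, 24 mm high (35 to 59 mm above the bench), with a green pad on each side from 35 to 91 mm from the axis, 20 mm thick over the pads. The foot plate below it has its top 20 mm above the bench and ends 35 mm beyond the lever's axis.
- clamp (a joint): Angle of the clamp lever, rad: starts near 0 (released, pointing straight away from the dial's side) and grows clockwise seen from above to its stop at 1.4 (clamped, pointing nearly the way of the red line). It stays where it is left (about 2 N on the pads moves it).
- lug_pad_a (a point): Yellow pad on the lug's clockwise side, seen from above (32 x 8 x 32 mm); push it to turn the dial anticlockwise. The point is its centre, 76 mm above the bench
- lug_pad_b (a point): Yellow pad on the lug's anticlockwise side, seen from above (same size); push it to turn the dial clockwise. The point is its centre
- clamp_pad_a (a point): Green pad on the lever's anticlockwise side, seen from above (56 x 7 x 20 mm); push it to swing the lever clockwise, to its clamped stop. The point is its centre, 63 mm from the lever's axis
- clamp_pad_b (a point): Green pad on the lever's other, clockwise side. The point is its centre
- bolt: steel bolt, 45 mm tall, 25 mm wide, standing head-down on a corner of the foot; leave it alone. Origin at its underside
- bearing: small steel bearing ring, 36 mm across, 12 mm high, on another corner of the foot; leave it alone. Origin at its underside
- sleeve: aluminium tube, 64 mm across, 85 mm tall, standing on the bench; leave it alone. Origin at its underside
- big_bearing: steel bearing ring, 90 mm across, 22 mm high, lying on the bench; leave it alone. Origin at its underside
- shaft: stepped steel shaft, 48 mm across at the foot, 95 mm tall, standing; leave it alone. Origin at its underside
- wrench: wrench lying on the bench; leave it alone
- screwdriver: screwdriver lying on the bench; leave it alone
- grease: small grease jar with a blue cap, 60 mm across, 75 mm tall; leave it alone. Origin at its underside

How it is judged (in metres and radians):
On the way, in this order (a step that is already met when the one before it is completed fails the run):
1. the dial rests with its index line on the red line (horizontal distance between index and target below 0.004 m and velocity of joint dial between -0.05 and 0.05 rad/s), for 0.3 s.
2. the clamp lever is pushed over to its stop (value of joint clamp above 1.25 rad), for 0.1 s.
At the end, for the whole second after the job is handed in: The outer end of the white index line is within 4 mm of the inner end of the red line (about 2.8 degrees), the dial at rest, and the clamp lever stands past 1.25 rad (stop at 1.4) (all of step 1 and value of joint clamp above 1.25 rad); the robot touches nothing.
It fails at once if the lug is pinched (both its pads touched at once) (contact force between the fingers and lug_pad_a above 0.3 N and contact force between the fingers and lug_pad_b above 0.3 N).
It fails at once if the clamp lever is pinched (both its pads touched at once) (contact force between the fingers and clamp_pad_a above 0.3 N and contact force between the fingers and clamp_pad_b above 0.3 N).
It fails at once if a loose thing on the bench or on the foot is lifted or moved by more than 15 mm (distance of any of bolt, bearing, sleeve, big_bearing, shaft, wrench, screwdriver, grease from where it was at the start of the episode above 0.015 m).
It also fails if it takes over 58 s, if anything falls off the work surface, if the arm or the gripper's body presses on something with over 40 N, if the wrist force passes 120 N, or if a joint passes its speed limit or range.

### The arm

A 6-joint arm with a two-finger parallel gripper is mounted at the origin on the work surface. World frame = base frame: x ahead of the robot, y to its left, z up, the work surface at z = 0. Lengths are in m, angles in degrees, forces in N, time in s.
With the tool pointing down it reaches from about 0.325 to 0.775 m from the base axis. Payload 5.5 kg.
Tool frame: the origin (TCP) lies midway between the tips of the shut fingers; the grasp point (between the pads) lies 19 mm behind it (r.hold_point_z is the z of the grasp point in the tool frame, in m); z points along the fingers, y is the line along which they close (so a half turn about z gives the same grasp; the last joint's range is limited). The gripper opens to 88 mm and grips with 3 to 60 N. Pads are 20 mm wide; open, the fingers measure 115 mm over their backs; the gripper's body (75 mm by 178 mm) begins 61 mm behind the grasp point.
Start: joints at [-77.046, 5.22, 70.514, -0, 104.267, -3.249], TCP at [0.167, -0.576, 0.223] pointing down, gripper open.
Joint ranges: [-164.24, 164.24], [-49.07, 125.15], [9.68, 141.18], [-86.29, 266.29], [3.28, 154.24], [-151.56, 151.56]. Speed limits (degrees/s): [147.25, 147.25, 172.46, 180, 180, 180].

### API

Orientations are given as [roll, pitch, yaw] about the fixed x, y, z axes, in that order (R = Rz(yaw) Ry(pitch) Rx(roll)).
In Python, from workcell import r gives the robot as it stands. The module is installed in compiled form; this text tells all that it offers.
- The arm moves only by the tool arm_command, never from a script. Its argument "motion" is one flat list of numbers, 5 for each row, row after row: the finger opening in mm, from 0 to 87.8, then the shift along the tool's x, y, z in mm, then the turn about the tool's z in rad. A call has 1 to 5 rows; each row shifts and turns the commanded pose from where the row before left it, along the tool's axes as they then stand; what a row does not reach is not made up. A row lasts 1/8 s, in which the tool goes at most 62.5 mm and 10.7 degrees, less where a joint would pass 70% of its speed; a pose out of reach is approached as far as the arm can. A call with a gripper value outside its range is refused whole. The fingers move at their own pace and stop on an object; "newtons" is the grip in N (left out, the last holds). Time passes only in rows, so rows that do not move let the fingers close. It gives the time, the measured TCP pose, the force, the opening and the grip force at its end, in the units of the state.
- r.observe(): the state, without advancing time (a new reading comes with each control period).
- r.get_image(name): name is "scene" or "top" or "wrist"; returns the picture (400x640x3 uint8, red, green, blue); there is no depth.
- r.camera_info(name): a dict with "camera_matrix" (3x3 intrinsics, pixels), "T" (4x4, takes a point from camera to world coordinates). Camera axes: x right, y up, looking along -z (the intrinsics and any distortion apply to the point x, -y, -z); pixel columns grow to the right and rows downward; lengths in m; the calibration is good to about 2 mm. A picture is of the moment at which its call begins: read the wrist's pose just before it. camera_info takes no time and is no camera call; for the wrist camera it gives the pose at the moment of the call.
- r.hand_in(): hands the job in; it is judged then, once.
The state is a dict: "clock": time; "qpos": joint angles; "dq": joint speeds; "joint_efforts": joint torques, N m; "tcp_pos": TCP position; "tool_rot": TCP orientation; "ft_force": force on the tool from outside, world axes, zero at the start; "torque": the same for the moment, N m; "opening": finger opening in m; "gripper_force": force on a finger pad.
Only numpy, scipy, OpenCV 4.12 (cv2) and the standard library are available. Lean on these libraries where they do the work, as an engineer would, in place of code of your own. Each camera call takes 0.05 s, during which the arm holds its last target. There are 200 camera calls.

## Working session

There is one attempt and no reset: what is moved stays moved. The work goes in short steps, Python scripts to look and compute and a tool call to move; the robot and the scene stay as the last step left them, time stands still between calls to the robot, and variables do not carry over. Pictures are saved under pics/ and viewed, at most 12 in all, crops included, and the job is handed in when it is done.

Besides the shell and the picture viewer there is one more tool, called after "Call:" in YAML: its name, and indented under it one key for each argument. arm_command: Moves the arm, as the interface text tells. Its arguments: {"type":"object","properties":{"motion":{"type":"array"},"newtons":{"type":"number"}},"required":["motion"]}

```bash
mkdir -p pics; cat > h.py <<'E'
import numpy as np, cv2
from workcell import r
def ray(info,u,v):
    K=np.array(info["camera_matrix"]);T=np.array(info["T"])
    d=np.linalg.inv(K)@[u,v,1]; d=T[:3,:3]@[d[0],-d[1],-d[2]]
    return T[:3,3],d
def onz(info,u,v,z):
    o,d=ray(info,u,v); return o+d*(z-o[2])/d[2]
def px(info,p):
    K=np.array(info["camera_matrix"]);T=np.array(info["T"])
    c=T[:3,:3].T@(np.array(p)-T[:3,3]); q=K@[c[0],-c[1],-c[2]]; return q[:2]/q[2]
def save(n,im): cv2.imwrite(f"pics/{n}.png",cv2.cvtColor(im,cv2.COLOR_RGB2BGR))
E
python3 - <<'E'
from h import *
a=r.get_image("top");b=r.get_image("scene")
save("top",a);save("scene",b)
for n in("top","scene"):
    i=r.camera_info(n);print(i)
s=r.observe();print(s["clock"],s["tcp_pos"],s["tool_rot"],s["opening"],s["ft_force"])
E
```

```text
{'camera_matrix': array([[389.37515602,   0.        , 319.85149698],
       [  0.        , 389.37515602, 197.92601207],
       [  0.        ,   0.        ,   1.        ]]), 'T': array([[ 0.0171364 ,  0.99709522, -0.07421226,  0.40831004],
       [-0.99968704,  0.01843924,  0.01690622,  0.06276508],
       [ 0.01822553,  0.07389932,  0.99709915,  1.28004761],
       [ 0.        ,  0.        ,  0.        ,  1.        ]])}
{'camera_matrix': array([[425.49633762,   0.        , 321.93614608],
       [  0.        , 425.49633762, 207.18738053],
       [  0.        ,   0.        ,   1.        ]]), 'T': array([[ 0.72056247, -0.59014597,  0.36402946,  0.96822042],
       [ 0.69334571,  0.60729787, -0.38789306, -0.45806504],
       [ 0.00783921,  0.53189945,  0.84677123,  1.16956542],
       [ 0.        ,  0.        ,  0.        ,  1.        ]])}
0.1 [ 0.16735863 -0.57591138  0.22164029] [-1.79900215e+02 -6.54271001e-03  1.62026764e+01] 0.08801947300839791 [ 0.30648728 -0.43766924 -0.23304249]
```

View pics/top.png

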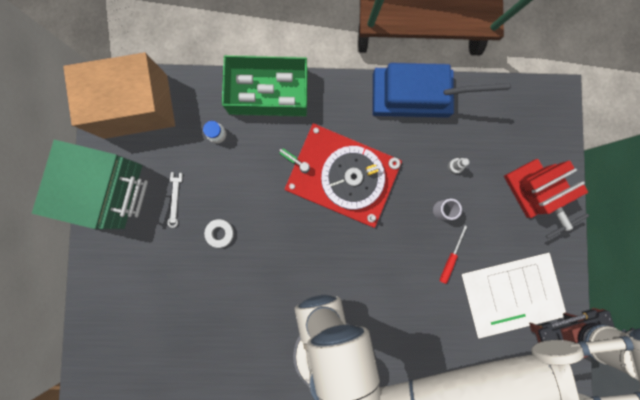

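View pics/scene.png

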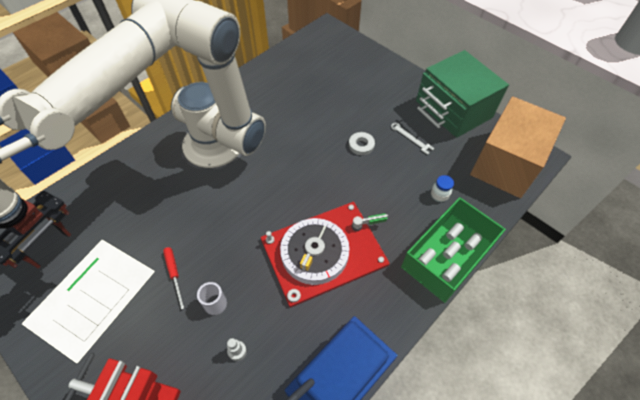

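The top view shows the dial axis near (353,177), the lug at (373,170), the white line at (337,183), and the lever running from its pivot at (304,166) to its tip at (281,151). The red line should be at the upper right of the ring. The scene view agrees. Next I'll measure these from colour masks.

```bash
python3 - <<'E'
from h import *
def blob(m,lo,hi,box):
    k=cv2.inRange(m,lo,hi); z=np.zeros_like(k); x0,y0,x1,y1=box; z[y0:y1,x0:x1]=k[y0:y1,x0:x1]
    n,l,s,c=cv2.connectedComponentsWithStats(z)
    return sorted([(int(s[i][4]),c[i].round(1).tolist()) for i in range(1,n)],reverse=True)[:2]
boxes={"top":(270,120,410,235),"scene":(255,195,395,310)}
ims={}
for n in boxes:
    im=cv2.imread(f"pics/{n}.png"); hsv=cv2.cvtColor(im,cv2.COLOR_BGR2HSV); i=r.camera_info(n)
    for nm,lo,hi,z in(("yellow",(18,90,90),(35,255,255),.092),("green",(45,60,60),(85,255,255),.057)):
        b=blob(hsv,lo,hi,boxes[n]);print(n,nm,b,[onz(i,*q[1],z)[:2].round(4).tolist() for q in b])
    # foot outline
    red=cv2.inRange(hsv,(0,150,90),(8,255,255))|cv2.inRange(hsv,(172,150,90),(180,255,255))
    z=np.zeros_like(red);x0,y0,x1,y1=boxes[n];z[y0:y1,x0:x1]=red[y0:y1,x0:x1]
    P=np.argwhere(z)[:,::-1]; W=np.array([onz(i,*p,.02)[:2] for p in P],np.float32)
    (c,s,a)=cv2.minAreaRect(W); print(n,"foot",c,s,a)
    x0,y0,x1,y1=boxes[n]
    ims[n]=cv2.resize(im[y0:y1,x0:x1],None,fx=2.8,fy=2.8,interpolation=cv2.INTER_CUBIC)
h=min(v.shape[0] for v in ims.values())
cv2.imwrite("pics/crop.png",np.hstack([v[:h] for v in ims.values()]))
E
```

```text
top yellow [(40, [372.2, 172.1]), (26, [370.2, 166.0])] [[0.5795, -0.1174], [0.5984, -0.1111]]
top green [(50, [286.3, 157.2]), (41, [289.0, 152.9])] [[0.6268, 0.1506], [0.6408, 0.1424]]
top foot (0.5791987776756287, -0.03326272964477539) (0.3182564377784729, 0.2383618950843811) 68.11397552490234
scene yellow [(64, [308.6, 262.8]), (40, [302.0, 260.2])] [[0.6044, -0.1209], [0.5857, -0.128]]
scene green [(78, [377.8, 220.1]), (32, [376.8, 214.6])] [[0.6435, 0.1364], [0.6288, 0.1492]]
scene foot (0.5830786228179932, -0.037236034870147705) (0.3198522627353668, 0.24176616966724396) 68.0979995727539
```

View pics/crop.png

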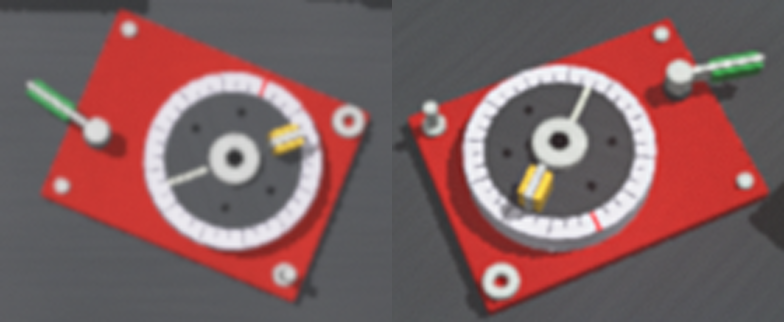

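```bash
python3 - <<'E'
from h import *
i=r.camera_info("top");j=r.camera_info("scene")
for n,c,d,z in(("hub",(234,158),(560,141),.072),("lug",(287,138),(536,185),.096),("idx",(168,184),(588,88),.058),("red",(263,88),(596,222),.056),("boss",(97,131),(679,72),.061),("tip",(30,85),(762,60),.059)):
    a=onz(i,270+c[0]/2.8,120+c[1]/2.8,z);b=onz(j,255+(d[0]-392)/2.8,195+d[1]/2.8,z)
    print(n,a[:2].round(4),b[:2].round(4))
E
```

```text
hub [ 0.5676 -0.0621] [ 0.5721 -0.0629]
lug [ 0.5877 -0.1176] [ 0.5977 -0.1226]
idx [0.5385 0.0107] [0.5442 0.0084]
red [ 0.6506 -0.0959] [ 0.656  -0.0969]
boss [0.5967 0.0918] [0.6021 0.0898]
tip [0.648  0.1686] [0.6562 0.1651]
```

```bash
cat >> h.py <<'E'
def state():
    s=r.observe(); return np.array(s["tcp_pos"]),s["tool_rot"][2],s
def plan(tgt,yaw,n,p=None,y=None):
    if p is None: p,y,_=state()
    p=np.array(p);D=(np.array(tgt)-p)*1000/n; dy=((yaw-y+180)%360-180)/n
    for k in range(n):
        a=np.radians(y+k*dy)
        print([0,round(D[0]*np.cos(a)+D[1]*np.sin(a),1),round(D[0]*np.sin(a)-D[1]*np.cos(a),1),round(-D[2],1),round(-np.radians(dy),4)])
E
python3 -c "
from h import *
plan((.6246,-.1055,.2),111.5,15)"
```

```text
[0, np.float64(38.0), np.float64(-21.6), np.float64(1.4), np.float64(-0.1109)]
[0, np.float64(40.2), np.float64(-17.3), np.float64(1.4), np.float64(-0.1109)]
[0, np.float64(41.8), np.float64(-12.7), np.float64(1.4), np.float64(-0.1109)]
[0, np.float64(43.0), np.float64(-8.0), np.float64(1.4), np.float64(-0.1109)]
[0, np.float64(43.6), np.float64(-3.2), np.float64(1.4), np.float64(-0.1109)]
[0, np.float64(43.7), np.float64(1.6), np.float64(1.4), np.float64(-0.1109)]
[0, np.float64(43.3), np.float64(6.5), np.float64(1.4), np.float64(-0.1109)]
[0, np.float64(42.3), np.float64(11.2), np.float64(1.4), np.float64(-0.1109)]
[0, np.float64(40.8), np.float64(15.8), np.float64(1.4), np.float64(-0.1109)]
[0, np.float64(38.8), np.float64(20.2), np.float64(1.4), np.float64(-0.1109)]
[0, np.float64(36.3), np.float64(24.4), np.float64(1.4), np.float64(-0.1109)]
[0, np.float64(33.4), np.float64(28.3), np.float64(1.4), np.float64(-0.1109)]
[0, np.float64(30.0), np.float64(31.8), np.float64(1.4), np.float64(-0.1109)]
[0, np.float64(26.3), np.float64(34.9), np.float64(1.4), np.float64(-0.1109)]
[0, np.float64(22.3), np.float64(37.6), np.float64(1.4), np.float64(-0.1109)]
```

Call:
arm_command:
  motion: [0,38,-21.5,1.5,-0.111,0,40,-17.5,1.5,-0.111,0,42,-12.5,1.5,-0.111,0,43,-8,1.5,-0.111,0,43.5,-3,1.5,-0.111]
  newtons: 20

```text
clock: 0.72
tcp_pos: [0.3206, -0.4184, 0.2146]
tool_rot: [-180.0, -0.0, 48.2]
ft_force: [1.5, -0.3, 0.2]
opening: 0.0416
gripper_force: 0.0
```

Call:
arm_command:
  motion: [0,43.5,1.5,1.5,-0.111,0,43.5,6.5,1.5,-0.111,0,42.5,11,1.5,-0.111,0,41,16,1.5,-0.111,0,39,20,1.5,-0.111]

```text
clock: 1.35
tcp_pos: [0.4728, -0.2606, 0.2071]
tool_rot: [-180.0, -0.0, 80.0]
ft_force: [-0.0, -0.2, 0.1]
opening: 0.0004
gripper_force: 0.0
```

Call:
arm_command:
  motion: [0,36.5,24.5,1.5,-0.111,0,33.5,28.5,1.5,-0.111,0,30,32,1.5,-0.111,0,26.5,35,1.5,-0.111,0,22.5,37.5,1.5,-0.111]

```text
clock: 1.98
tcp_pos: [0.6254, -0.103, 0.1994]
tool_rot: [-179.9, -0.0, 111.8]
ft_force: [0.3, 0.7, 0.7]
opening: 0.0003
gripper_force: 0.0
```

```bash
python3 - <<'E'
from h import *
p,y,s=state();i=r.camera_info("wrist");im=r.get_image("wrist")
print(s["clock"],p,s["tool_rot"],s["qpos"],s["opening"],s["ft_force"]);save("w1",im)
for n,q in(("hub",(.57,-.0625,.072)),("lug",(.592,-.1183,.096)),("tgt",(.645,-.093,.058)),("boss",(.599,.091,.061))): print(n,px(i,q).round())
np.save("w1T.npy",np.array(i["T"]))
E
```

```text
1.975 [ 0.6254333  -0.10304604  0.19940232] [-1.79948791e+02 -2.57469506e-02  1.11812807e+02] [-1.24265847e+01  1.03607704e+01  6.72664151e+01 -7.70846918e-03
  1.02429635e+02 -3.42410585e+01] 0.00031386863028697476 [0.31424598 0.68726485 0.69559733]
hub [282. 133.]
lug [281. 200.]
tgt [340. 186.]
boss [373. -20.]
```

View pics/w1.png

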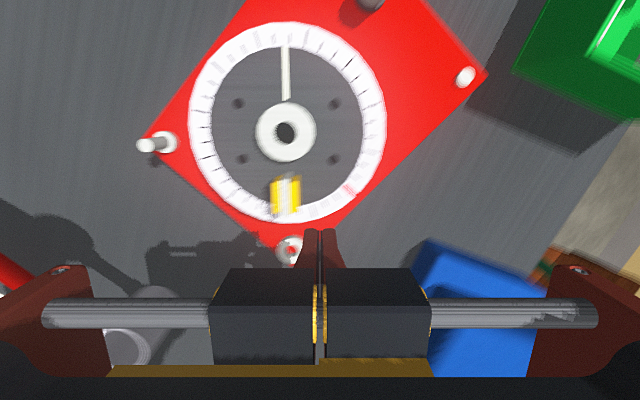

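The wrist view shows the hub at (286,131), the lug at (285,194), the white line's outer end at (285,46) and the red line at (349,189). All are within a few pixels of the prediction.

```bash
python3 - <<'E'
from h import *
i=r.camera_info("wrist")
im=cv2.cvtColor(cv2.imread("pics/w1.png"),cv2.COLOR_BGR2HSV)
# ring outer ellipse: white mask
k=cv2.inRange(im,(0,0,170),(180,60,255)); k[:, :180]=0;k[:,395:]=0;k[:15]=0;k[228:]=0
c=max(cv2.findContours(cv2.morphologyEx(k,cv2.MORPH_CLOSE,np.ones((7,7))),0,2)[0],key=cv2.contourArea)
e=cv2.fitEllipse(cv2.convexHull(c)); print(e, onz(i,*e[0],.056))
for n,u,v,z in(("hub",286,131,.072),("lug",285,194,.096),("idx",285,46,.058),("red",349,189,.056)): print(n,onz(i,u,v,z).round(4))
p,y,s=state()
plan((.6246,-.1055,.07),111.5,3)
E
```

```text
((286.47003173828125, 122.32559204101562), (197.0526580810547, 202.05880737304688), 160.26255798339844) [ 0.57121946 -0.0476396   0.056     ]
hub [ 0.5751 -0.0544  0.072 ]
lug [ 0.5964 -0.1067  0.096 ]
idx [0.5458 0.017  0.058 ]
red [ 0.658  -0.0873  0.056 ]
[0, np.float64(-1.7), np.float64(-1.8), np.float64(42.7), np.float64(0.0046)]
[0, np.float64(-1.7), np.float64(-1.8), np.float64(42.7), np.float64(0.0046)]
[0, np.float64(-1.7), np.float64(-1.8), np.float64(42.7), np.float64(0.0046)]
```

```bash
cat >> h.py <<'E'
def comp(mask,p,minA=15):
    "centre of the mask blob nearest to the predicted pixel p"
    n,l,s,c=cv2.connectedComponentsWithStats(mask)
    i=min([i for i in range(1,n) if s[i][4]>=minA],key=lambda i:np.hypot(*(c[i]-p)),default=None)
    return None if i is None else (c[i].round(1),s[i])
E
python3 - <<'E'
from h import *
i=r.camera_info("wrist");im=r.get_image("wrist");save("w2",im)
p,y,s=state();print(p,y)
h=cv2.cvtColor(im,cv2.COLOR_RGB2HSV)
w=cv2.inRange(h,(0,0,150),(180,70,255))
b=comp(w,px(i,(.57,-.0625,.072)),400);print(b)
if b: print("hub",onz(i,*b[0],.072))
ye=cv2.inRange(h,(18,90,90),(35,255,255)); ye=cv2.morphologyEx(ye,cv2.MORPH_CLOSE,np.ones((13,13)))
b=comp(ye,px(i,(.592,-.118,.096)),100);print("lug",b,onz(i,*b[0],.09))
rd=cv2.inRange(h,(0,80,120),(10,255,255))|cv2.inRange(h,(170,80,120),(180,255,255))
b=comp(rd,px(i,(.653,-.096,.056)),15);print("red",b,onz(i,*b[0],.056))
E
```

```text
[ 0.6261986  -0.10077606  0.19808749] 111.95732299634817
(array([279. , 136.2]), array([ 251,  108,   57,   58, 2174], dtype=int32))
hub [ 0.5705235  -0.06155909  0.072     ]
lug (array([278.4, 198.5]), array([ 264,  180,   29,   38, 1019], dtype=int32)) [ 0.59205247 -0.11516405  0.09      ]
red (array([284.6, 252.6]), array([279, 249,  12,   9,  75], dtype=int32)) [ 0.62005646 -0.18436855  0.056     ]
```

Call:
arm_command:
  motion: [0,-1.5,-1.5,33,0.004,0,-1.5,-1.5,33,0.004,0,-1.5,-1.5,33,0,0,-0.5,-1,31,0,0,0,0,0,0]

```text
clock: 2.7
tcp_pos: [0.6189, -0.1112, 0.0665]
tool_rot: [-179.7, -0.2, 111.0]
ft_force: [-0.3, -0.5, 0.2]
opening: 0.0005
gripper_force: 0.0
```

```bash
python3 - <<'E'
from h import *
p,y,s=state();print(p,y,s["ft_force"])
a=np.radians(y);d=(np.array([.5705,-.062])-p[:2])*1000
print("axis in tool",d@[np.cos(a),np.sin(a)],d@[np.sin(a),-np.cos(a)])
im=r.get_image("wrist");save("w3",im)
E
```

```text
[ 0.61888006 -0.11119757  0.06654593] 111.04989197117938 [-0.31352578 -0.52779531  0.20374398]
axis in tool 63.29170485880866 -27.48074250943433
```

View pics/w3.png

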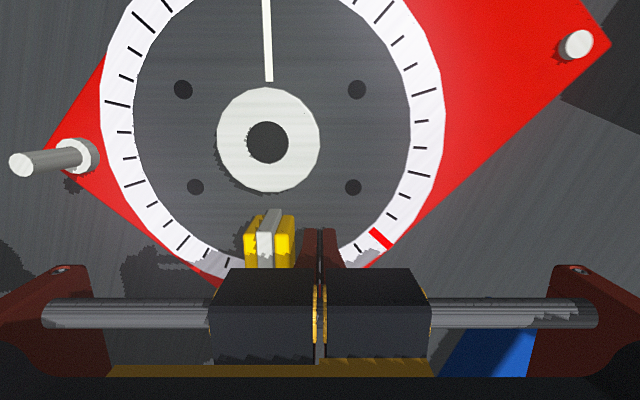

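Fingers stand just beside the lug (250–290, 240), hub at (268,141), red line at (381,239). I'll start turning about the dial axis.

Call:
arm_command:
  motion: [0,-2.3,-6.3,0,0.1,0,-2.3,-6.3,0,0.1,0,-2.3,-6.3,0,0.1,0,-2.3,-6.3,0,0.1,0,-2.3,-6.3,0,0.1]

```text
clock: 3.38
tcp_pos: [0.5942, -0.1286, 0.0731]
tool_rot: [179.7, 0.1, 82.3]
ft_force: [2.9, -1.9, -0.7]
opening: 0.0005
gripper_force: 1.6
```

```bash
cat > m.py <<'E'
from h import *
p,y,s=state();i=r.camera_info("wrist");im=r.get_image("wrist")
print(s["clock"],p.round(4),round(y,2),s["ft_force"].round(1),s["qpos"].round(0))
A=np.array([.5705,-.062]);a=np.radians(y);d=(A-p[:2])*1000
print("axis in tool",d@[np.cos(a),np.sin(a)],d@[np.sin(a),-np.cos(a)])
h=cv2.cvtColor(im,cv2.COLOR_RGB2HSV)
def ang(mask,z,r0,r1):
    q=[]
    for v,u in np.argwhere(mask):
        e=onz(i,u,v,z)[:2]-A
        if r0<np.hypot(*e)<r1: q.append(e/np.hypot(*e))
    if len(q)<8: return None
    # largest cluster via median
    t=np.unwrap(np.sort(np.arctan2(*np.array(q).T[::-1])));m=np.median(t)
    return len(q),np.degrees(m).round(2),np.degrees(t.std()).round(2)
print("index",ang(cv2.inRange(h,(0,0,140),(180,60,255)),.058,.04,.072))
rd=cv2.inRange(h,(0,110,90),(8,255,255))|cv2.inRange(h,(172,110,90),(180,255,255))
print("red",ang(rd,.056,.084,.096))
E
python3 m.py
```

```text
3.375 [ 0.5942 -0.1286  0.0731] 82.25 [ 2.9 -1.9 -0.7] [-15.   7.  83.  -0.  89.  -8.]
axis in tool 62.80883505864729 -32.457180793543635
index (924, np.float64(89.12), np.float64(91.74))
red (290, np.float64(-67.72), np.float64(27.11))
```

Call:
arm_command:
  motion: [0,-2.3,-6.5,1,0.1,0,-2.3,-6.5,1,0.1,0,-2.3,-6.5,1,0.1,0,-2.3,-6.5,1,0.1,0,0,0,0,0]

```text
clock: 4.05
tcp_pos: [0.5662, -0.1295, 0.0687]
tool_rot: [179.8, -0.0, 59.7]
ft_force: [1.3, -0.6, 1.4]
opening: 0.0006
gripper_force: 0.8
```

```bash
cat >> m.py <<'E'
import sys
if len(sys.argv)>1: save(sys.argv[1],im)
E
python3 m.py w4
```

```text
4.05 [ 0.5662 -0.1295  0.0687] 59.66 [ 1.3 -0.6  1.4] [-16.   3.  88.  -0.  88.  14.]
axis in tool 60.42283780071116 -30.43109219950492
index (1085, np.float64(64.01), np.float64(92.84))
red (389, np.float64(-90.62), np.float64(36.87))
```

View pics/w4.png

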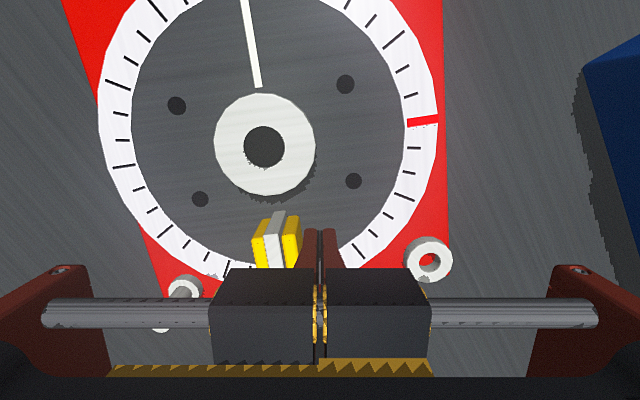

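The lug is in front of the fingers at (275,240), the index line has its outer end at the upper left of centre, and the red line is at (422,121). About 88° remain.

Call:
arm_command:
  motion: [0,-2.7,-6.1,0,0.1,0,-2.7,-6.1,0,0.1,0,-2.7,-6.1,0,0.1,0,-2.7,-6.1,0,0.1,0,-2.7,-6.1,0,0.1]

```text
clock: 4.72
tcp_pos: [0.5348, -0.1192, 0.0676]
tool_rot: [179.9, -0.1, 30.9]
ft_force: [2.5, -1.5, 2.4]
opening: 0.0004
gripper_force: 1.4
```

Call:
arm_command:
  motion: [0,-2.7,-6.1,0,0.1,0,-2.7,-6.1,0,0.1,0,-2.7,-6.1,0,0.1,0,-2.7,-6.1,0,0.1,0,0,0,0,0]

```text
clock: 5.35
tcp_pos: [0.5149, -0.1003, 0.0668]
tool_rot: [180.0, -0.0, 8.2]
ft_force: [0.2, -1.0, 0.5]
opening: 0.0007
gripper_force: 0.1
```

```bash
python3 - <<'E'
s=open("m.py").read()
s=s.replace("def ang(mask,z,r0,r1):","def ang(mask,z,r0,r1,g,w):").replace("if r0<np.hypot(*e)<r1:","if r0<np.hypot(*e)<r1 and abs((np.degrees(np.arctan2(e[1],e[0]))-g+180)%360-180)<w:")
s=s.replace(".04,.072)",".04,.072,y+4,22)").replace(".084,.096)",".084,.096,-22.3,8)")
open("m.py","w").write(s)
E
python3 m.py w5
```

```text
5.35 [ 0.5149 -0.1003  0.0668] 8.19 [ 0.2 -1.   0.5] [-15.  -5.  97.   0.  88.  67.]
axis in tool 60.50074416659673 -29.945505902473037
index (584, np.float64(13.89), np.float64(1.38))
red (14, np.float64(-23.17), np.float64(0.51))
```

View pics/w5.png

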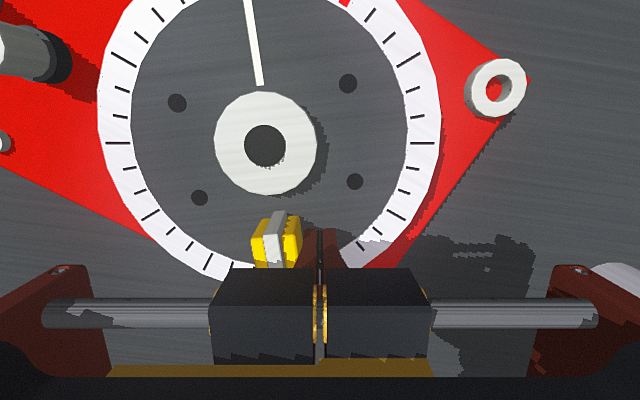

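Index at 13.9°, red line near -22.5°, visible at (345,3). About 36° remain.

Call:
arm_command:
  motion: [0,-2.7,-6.1,0,0.1,0,-2.7,-6.1,0,0.1,0,-2.7,-6.1,0,0.1,0,-2.7,-6.1,0,0.1,0,-2.7,-6.1,0,0.1]

```text
clock: 6.02
tcp_pos: [0.5034, -0.0701, 0.0664]
tool_rot: [179.9, -0.0, -20.7]
ft_force: [-0.3, -3.3, 0.1]
opening: 0.0004
gripper_force: 1.4
```

Call:
arm_command:
  motion: [0,-1,-2.4,0,0.04,0,0,0,0,0]

```text
clock: 6.28
tcp_pos: [0.5031, -0.067, 0.0662]
tool_rot: [180.0, 0.0, -22.8]
ft_force: [0.6, -2.1, 0.6]
opening: 0.0001
gripper_force: 0.6
```

```bash
python3 m.py w6
```

```text
6.275 [ 0.5031 -0.067   0.0662] -22.77 [ 0.6 -2.1  0.6] [-11.  -8.  99.  -0.  89. 101.]
axis in tool 60.215604454472725 -30.672148556465082
index (580, np.float64(-16.23), np.float64(1.36))
red None
```

Call:
arm_command:
  motion: [0,-1.6,-3.6,0,0.06,0,0,0,0,0,0,0,8,0,0,0,0,0,-50,0,0,0,0,-50,0]

```text
clock: 6.95
tcp_pos: [0.4986, -0.0703, 0.1664]
tool_rot: [180.0, 0.1, -26.3]
ft_force: [-0.5, 0.5, -0.7]
opening: 0.0002
gripper_force: 0.0
```

Call:
arm_command:
  motion: [0,-20,0,-20,0,0,0,0,0,0]

```text
clock: 7.2
tcp_pos: [0.4819, -0.0613, 0.1883]
tool_rot: [-179.9, -0.2, -26.3]
ft_force: [0.2, 0.2, -0.3]
opening: 0.0005
gripper_force: 0.0
```

```bash
python3 m.py w7
```

```text
7.2 [ 0.4819 -0.0613  0.1883] -26.28 [ 0.2  0.2 -0.3] [-11. -13.  91.   0. 101. 105.]
axis in tool 79.69481102022225 -38.630082148258246
index (208, np.float64(-19.79), np.float64(1.49))
red (74, np.float64(-22.21), np.float64(0.93))
```

View pics/w7.png

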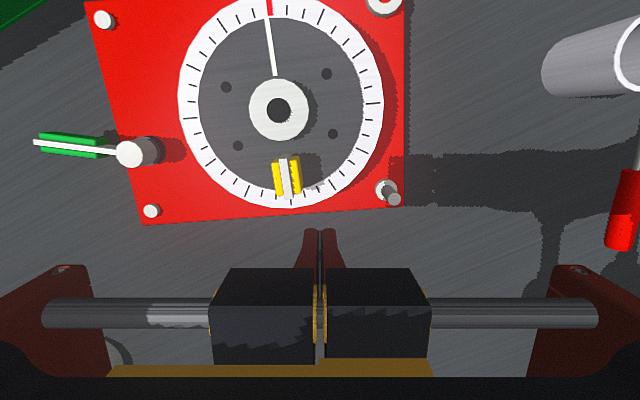

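Index end (267,17) is about 2.4° short of the red line (270,7). I'll go back along the same path, push 2.4° more, then retreat and look.

Call:
arm_command:
  motion: [0,20,0,20,0,0,0,0,50,0,0,0,0,50,0,0,0,-6,0,0,0,0,-2,0,0]

```text
clock: 7.88
tcp_pos: [0.5023, -0.0628, 0.0643]
tool_rot: [180.0, 0.2, -26.3]
ft_force: [-0.2, -0.6, -0.5]
opening: 0.0006
gripper_force: 0.1
```

Call:
arm_command:
  motion: [0,-0.5,-1.3,0,0.021,0,-0.5,-1.3,0,0.021,0,0,0,0,0,0,0,8,0,0,0,0,0,-50,0]

```text
clock: 8.5
tcp_pos: [0.4969, -0.067, 0.1125]
tool_rot: [179.9, 0.5, -28.8]
ft_force: [0.7, -1.1, 0.7]
opening: 0.0004
gripper_force: 0.0
```

Call:
arm_command:
  motion: [0,0,0,-50,0,0,-25,0,-30,0,0,0,0,0,0]

```text
clock: 8.88
tcp_pos: [0.4785, -0.0551, 0.2003]
tool_rot: [-179.8, -0.4, -28.7]
ft_force: [0.0, -1.6, -0.1]
opening: 0.0007
gripper_force: 0.0
```

```bash
python3 m.py w8; python3 - <<'E'
from h import *
i=r.camera_info("wrist");im=cv2.imread("pics/w8.png")
cl=cv2.cvtColor(im,cv2.COLOR_BGR2HSV)
g=cv2.inRange(cl,(45,60,50),(85,255,255)); n,l,s,c=cv2.connectedComponentsWithStats(g)
for k in range(1,n):
    if s[k][4]>40: print("green",c[k],s[k],onz(i,*c[k],.057)[:2])
w=cv2.inRange(cl,(0,0,150),(180,70,255))
b=comp(w,px(i,(.599,.091,.061)),100);print("boss",b,onz(i,*b[0],.061), px(i,(.652,.167,.059)))
E
```

```text
8.875 [ 0.4785 -0.0551  0.2003] -28.73 [ 0.  -1.6 -0.1] [-11. -14.  91.   0. 102. 108.]
axis in tool 84.025777991692 -38.16983766411475
index (197, np.float64(-22.19), np.float64(1.53))
red (69, np.float64(-22.2), np.float64(0.9))
green [24.56304559 17.79097963] [   0    0   71   55 2062] [0.75065368 0.10517443]
green [ 85.49174312 142.18165138] [ 53 137  66  12 545] [0.63680521 0.13219105]
green [ 85.10298103 155.70731707] [ 55 151  65  10 369] [0.62632005 0.14191509]
boss (array([115.9, 152.7]), array([ 48, 142, 105,  26, 970], dtype=int32)) [0.61245084 0.1090925  0.061     ] [ 47.80519991 145.73804483]
```

View pics/w8.png

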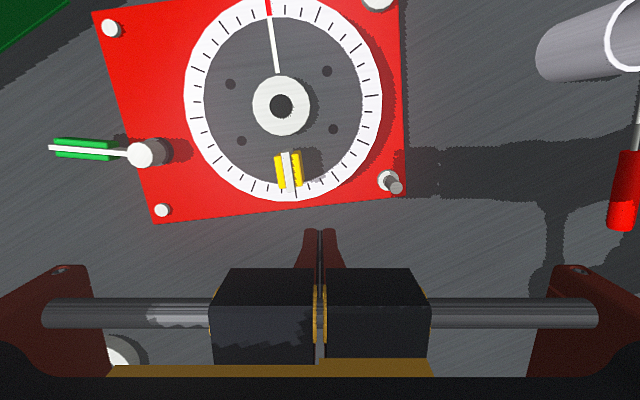

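The index is on the red line (both at -22.2°). The lever runs from its boss at (142,153) to its tip at (48,147). I'll go to its anticlockwise side.

```bash
python3 -c "
from h import *
i=r.camera_info('wrist')
print(onz(i,142,153,.061),onz(i,48,147,.059))
plan((.609,.1667,.15),54.5,10)"
```

```text
[0.59936003 0.08584729 0.061     ] [0.65094078 0.16772921 0.059     ]
[0, np.float64(0.8), np.float64(-25.8), np.float64(4.8), np.float64(-0.1453)]
[0, np.float64(4.5), np.float64(-25.4), np.float64(4.8), np.float64(-0.1453)]
[0, np.float64(8.1), np.float64(-24.4), np.float64(4.8), np.float64(-0.1453)]
[0, np.float64(11.6), np.float64(-23.0), np.float64(4.8), np.float64(-0.1453)]
[0, np.float64(14.8), np.float64(-21.1), np.float64(4.8), np.float64(-0.1453)]
[0, np.float64(17.7), np.float64(-18.7), np.float64(4.8), np.float64(-0.1453)]
[0, np.float64(20.2), np.float64(-16.0), np.float64(4.8), np.float64(-0.1453)]
[0, np.float64(22.3), np.float64(-12.9), np.float64(4.8), np.float64(-0.1453)]
[0, np.float64(23.9), np.float64(-9.5), np.float64(4.8), np.float64(-0.1453)]
[0, np.float64(25.1), np.float64(-5.9), np.float64(4.8), np.float64(-0.1453)]
```

Call:
arm_command:
  motion: [0,1,-26,5,-0.145,0,4.5,-25.5,5,-0.145,0,8,-24.5,5,-0.145,0,11.5,-23,5,-0.145,0,15,-21,5,-0.145]

```text
clock: 9.55
tcp_pos: [0.5435, 0.0565, 0.1684]
tool_rot: [-180.0, 0.2, 13.0]
ft_force: [0.3, 0.2, -0.4]
opening: 0.0004
gripper_force: 0.0
```

Call:
arm_command:
  motion: [0,17.5,-18.5,5,-0.145,0,20,-16,5,-0.145,0,22.5,-13,5,-0.145,0,24,-9.5,5,-0.145,0,25,-6,5,-0.145]

```text
clock: 10.18
tcp_pos: [0.6088, 0.1671, 0.1431]
tool_rot: [-179.9, 0.1, 54.6]
ft_force: [0.3, 0.3, -0.6]
opening: 0.0002
gripper_force: 0.0
```

Call:
arm_command:
  motion: [0,0,0,0,0,0,0,0,0,0]

```text
clock: 10.42
tcp_pos: [0.6083, 0.166, 0.1448]
tool_rot: [-179.9, 0.1, 54.1]
ft_force: [0.1, -0.3, -0.1]
opening: 0.0001
gripper_force: 0.0
```

```bash
python3 - <<'E'
from h import *
p,y,s=state();i=r.camera_info("wrist");im=r.get_image("wrist");save("w9",im)
print(s["clock"],p,y,s["ft_force"])
plan((.609,.1667,.037),54.5,3)
for n,q in(("boss",(.599,.089,.061)),("tip",(.652,.1672,.059))): print(n,px(i,q).round())
E
```

```text
10.425 [0.60832658 0.16597633 0.14475523] 54.14960746103114 [ 0.09526091 -0.26817873 -0.08271223]
[0, np.float64(0.3), np.float64(-0.0), np.float64(36.1), np.float64(-0.002)]
[0, np.float64(0.3), np.float64(-0.0), np.float64(36.1), np.float64(-0.002)]
[0, np.float64(0.3), np.float64(-0.0), np.float64(36.1), np.float64(-0.002)]
boss [359. 272.]
tip [360. 174.]
```

View pics/w9.png

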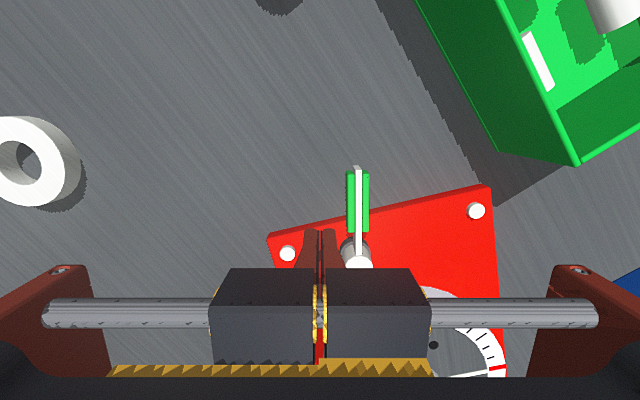

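The lever (358, 168–250) is to the right of the shut fingers, with a clear gap. I'll go down beside it and sweep.

Call:
arm_command:
  motion: [0,0,0,36,0,0,0,0,36,0,0,0,0,36,0,0,0,0,0,0,0,0,6,0,0]

```text
clock: 11.1
tcp_pos: [0.6143, 0.163, 0.0402]
tool_rot: [179.9, -0.1, 54.3]
ft_force: [0.1, -0.4, 0.1]
opening: 0.0009
gripper_force: 0.0
```

Call:
arm_command:
  motion: [0,0,4,0,0,0,2.2,6.9,0,0.1,0,2.2,6.9,0,0.1,0,2.2,6.9,0,0.1,0,2.2,6.9,0,0.1]

```text
clock: 11.72
tcp_pos: [0.6437, 0.1484, 0.0403]
tool_rot: [180.0, -0.2, 31.2]
ft_force: [-0.6, 1.9, 1.4]
opening: 0.0005
gripper_force: 0.9
```

```bash
cat > c.py <<'E'
from h import *
p,y,s=state();a=np.radians(y);d=(np.array([.599,.089])-p[:2])*1000
print(s["clock"],p,y,s["ft_force"],"axis in tool",d@[np.cos(a),np.sin(a)],d@[np.sin(a),-np.cos(a)],s["qpos"].round())
E
python3 c.py
```

```text
11.725 [0.64372324 0.14836508 0.04031954] 31.19990500704008 [-0.58941752  1.89113544  1.43995218] axis in tool -69.00733571505488 27.611037127968103 [10. 17. 76.  0. 87. 69.]
```

Call:
arm_command:
  motion: [0,2.4,6.9,0,0.1,0,2.4,6.9,0,0.1,0,2.4,6.9,0,0.1,0,2.4,6.9,0,0.1,0,2.4,6.9,0,0.1]

```text
clock: 12.35
tcp_pos: [0.6663, 0.1202, 0.0401]
tool_rot: [-179.9, -0.1, 2.6]
ft_force: [-0.9, 2.5, -0.5]
opening: 0.0007
gripper_force: 0.9
```

Call:
arm_command:
  motion: [0,2.4,6.9,0,0.1,0,1.2,3.5,0,0.05,0,1.2,3.5,0,0.05,0,0,0,0,0]

```text
clock: 12.85
tcp_pos: [0.671, 0.1058, 0.0398]
tool_rot: [-180.0, -0.1, -8.7]
ft_force: [-0.4, 0.1, 0.6]
opening: 0.0003
gripper_force: 0.0
```

```bash
python3 c.py
```

```text
12.85 [0.67095304 0.10581585 0.03979011] -8.724280836179068 [-0.44757533  0.07956026  0.5661277 ] axis in tool -68.56989760890232 27.535099101416648 [  6.  19.  73.   0.  88. 105.]
```

Call:
arm_command:
  motion: [0,0.6,1.7,0,0.025,0,0.6,1.7,0,0.025,0,0,0,0,0]

```text
clock: 13.22
tcp_pos: [0.6708, 0.1024, 0.0384]
tool_rot: [-180.0, -0.0, -11.6]
ft_force: [1.1, 1.6, 0.5]
opening: 0.0004
gripper_force: 0.6
```

Call:
arm_command:
  motion: [0,0.5,1.5,0,0.02,0,0.5,1.5,0,0.02,0,0,0,0,0]

```text
clock: 13.6
tcp_pos: [0.6709, 0.0991, 0.0381]
tool_rot: [180.0, 0.0, -13.9]
ft_force: [0.5, 0.9, 0.4]
opening: 0.0002
gripper_force: 0.5
```

Call:
arm_command:
  motion: [0,0.3,2,0,0.02,0,0.3,2,0,0.02,0,0,0,0,0]

```text
clock: 13.98
tcp_pos: [0.671, 0.0972, 0.0381]
tool_rot: [-179.8, -0.0, -16.2]
ft_force: [3.6, 6.0, -1.9]
opening: 0.0002
gripper_force: 3.8
```

Call:
arm_command:
  motion: [0,0,-10,0,0,0,0,-10,0,0,0,0,0,-55,0,0,0,0,-55,0,0,-40,0,-50,0]

```text
clock: 14.6
tcp_pos: [0.6392, 0.1249, 0.1976]
tool_rot: [179.9, 0.0, -16.3]
ft_force: [0.0, 0.1, -0.3]
opening: 0.0007
gripper_force: 0.0
```

Call:
arm_command:
  motion: [0,-60,-20,-20,0,0,-60,-20,0,0,0,-40,0,0,0,0,0,0,0,0]

```text
clock: 15.1
tcp_pos: [0.498, 0.207, 0.2167]
tool_rot: [-180.0, -0.1, -16.0]
ft_force: [0.2, -0.9, 0.5]
opening: 0.0004
gripper_force: 0.0
```

```bash
python3 - <<'E'
from h import *
p,y,s=state();print(s["clock"],p,y)
i=r.camera_info("wrist");im=r.get_image("wrist");t=r.get_image("top")
for n,q in(("axis",(.5705,-.062,.058)),("boss",(.599,.089,.061))): print(n,px(i,q))
save("f",np.vstack([cv2.resize(im,(480,300)),cv2.resize(t[120:235,250:434],(480,300),interpolation=cv2.INTER_CUBIC)]))
save("fw",im)
E
```

```text
15.1 [0.49800495 0.20703961 0.2167093 ] -16.023339436625037
axis [559.8268507   43.23749185]
boss [405.48145938  58.40584497]
```

View pics/f.png

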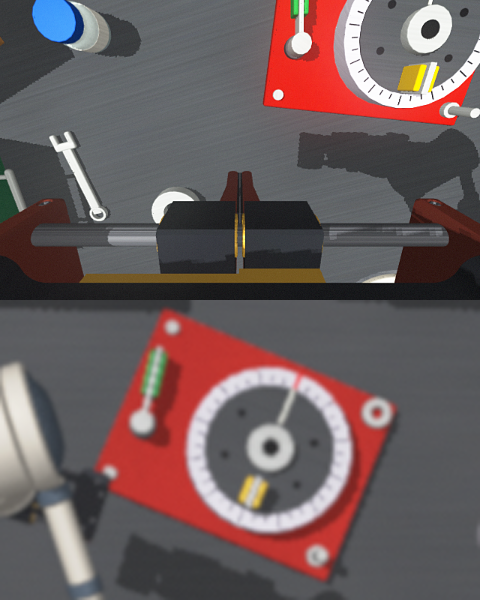

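The lever stands at its stop (the force rose to 7 N there). The white line still meets the red line at (297,383) in the lower panel, and the arm is clear.

```bash
python3 -c "
from workcell import r
print(r.hand_in())"
```

```text
the job is handed in; nothing more can be done
None
```

I turned the dial until the white index line met the red line (both measured at -22.2°), pushed the clamp lever over to its stop, moved the arm clear and handed the job in; the hand-in gave no verdict.

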